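# Roll the gas cell under the lamp bar into its nest

## Robot

A 7-joint arm with a two-finger parallel gripper is mounted at the origin on the work surface. World frame = base frame: x ahead of the robot, y to its left, z up, the work surface at z = 0. Lengths are in m, angles in rad, forces in N, time in s.
With the tool pointing down it reaches from about 0.425 to 0.875 m from the base axis. Payload 4.7 kg.
Tool frame: the origin (TCP) lies between the finger pads; the fingertips stand ctrl.tip_reach ahead of it and the grasp point (between the pads) lies 5 mm behind it (ctrl.tip_reach is the distance from the TCP to the fingertips, in m); z points along the fingers, y is the direction in which the jaws open and shut (so a half turn about z gives the same grasp; the last joint's range is limited). The gripper opens to 87 mm and grips with 3 to 60 N. Pads are 19 mm wide; open, the fingers measure 117 mm over their backs; the gripper's body (75 mm by 190 mm) begins 51 mm behind the grasp point.
Start: joints at [-1.252, 0.321, -0.07, 1.45, 0.023, 1.371, -0.057], TCP at [0.195, 0.62, 0.237] pointing down, gripper open.
Joint ranges: [-2.86, 2.86], [-0.3, 2.09], [-1.38, 1.24], [0.06, 2.45], [-1.56, 4.7], [0.09, 2.05], [-2.69, 2.69]. Speed limits (rad/s): [2.57, 2.57, 3.14, 3.14, 3.14, 3.14, 3.14].

## Interface

Orientations are given as a rotation vector (axis times angle).
In Python, from bench import ctrl gives the robot as it stands.
- The arm moves only by the shell command python3 -m handwheel 'ROWS' [FORCE]. ROWS is JSON, a list of rows, each a list of 7 numbers: the shift along the tool's x, y, z in mm, then the turn, a rotation vector about the tool's x, y, z in rad, then the gripper's target within -1 to 1 (shut at 1, half-way at 0, fully open at -1). In form: [[dx, dy, dz, ax, ay, az, grip], ...]. A call has 1 to 12 rows; each row is the pose to reach, as a shift and turn from the pose commanded when the call began, along the tool's axes at that moment; what a row does not reach only later rows make up. A row lasts 1/8 s, in which the tool goes at most 62.5 mm and 10.7 degrees, less where a joint would pass 70% of its speed; a pose out of reach is approached as far as the arm can. A call with a gripper value outside its range is refused whole. The fingers move at their own pace and stop on an object; FORCE is the grip in N (left out, the last holds). Time passes only in rows, so rows that repeat a pose let the fingers close. It gives the time, the measured TCP pose, the force and the opening at its end, in the units of the state.
- ctrl.get_state(): the state, without advancing time (a new reading comes with each control period).
- ctrl.get_image(name): name is "scene" or "top" or "wrist"; returns the picture (420x560x3 uint8, red, green, blue); there is no depth.
- ctrl.camera_model(name): a dict with "mtx" (3x3 intrinsics, pixels), "xyz" and "orientation" of the camera in the world. Camera axes: x right, y up, looking along -z (the intrinsics and any distortion apply to the point x, -y, -z); pixel columns grow to the right and rows downward; lengths in m; the calibration is good to about 2 mm. A picture is of the moment at which its call begins: read the wrist's pose just before it. camera_model takes no time and is no camera call; for the wrist camera it gives the pose at the moment of the call.
- ctrl.close_job(): hands the job in, once; it reports no verdict.
The state is a dict: "time": time; "joint_positions": joint angles; "qd": joint speeds; "joint_torque": joint torques, N m; "position": TCP position; "tool_rot": TCP orientation; "ft_force": force on the tool from outside, world axes, zero at the start; "torque": the same for the moment, N m; "grip_width": opening from 0.0 (shut) to 1.0 (fully open).
Only numpy, scipy, OpenCV 4.12 (cv2) and the standard library are available. Lean on these libraries where they do the work, as an engineer would, in place of code of your own. Each camera call takes 0.05 s, during which the arm holds its last target.

## Task

Roll the fat metal gas cell that lies on the bench, with your hand on the upper half of it, over the low sill and under the lamp bar until it lies fully down in its nest, about midway between the posts and against the stop rail, square to the rail. Keep it on the bench and under control: do not lift it, shove it from low down or let it run, and do not knock the lamp bar or disturb the other things on the bench. Then take your hand away.

Things in the scene. Friction and masses are not known exactly. Their poses are not given: they have to be found in the camera images.
- cell: gas cell: plain aluminium cylinder 76 mm diameter, 160 mm long, dark band near each end, round window in each end face; 0.4 to 0.75 kg; too fat to grip; rolls freely. Origin at the middle of its axis, 38 mm above the bench; its y axis runs along the cylinder (x and z turn as it rolls). Starts on the station's open side, 80 to 145 mm short of the nest, up to 8 degrees off square.
- station: exposure station fixed to the bench: a low sill, a stop rail, and a lamp bar above on two posts. Origin on the bench under the axis of a nested cell; x level, from the open side (where the cell starts) towards the stop rail; y along the rail; z up. Feet 12 mm high and 16 mm posts 202 mm tall at y = -185 and +185 mm. Between sill and rail the cell lies on the bench with 1 to 2 mm of play.
- nest (a point): the point where the middle of the cell's axis belongs: at the station's x = 0, y = 0, 38 mm above the bench; its axes are the station's. Along y anywhere within 50 mm of it will do.
- sill (a point): middle of the top of the sill, an aluminium bar 4 mm high, 6 mm wide (station x = -24.5 to -18.5 mm), 300 mm long along y, fixed. A cell on the bench first touches it with its axis at station x = -41.5 mm; once its axis is past the sill it drops 4 mm into the nest and stays. A skewed cell may hang with one end on the sill: roll that end home. Axes as the station's.
- stop (a point): middle of the upper near edge of the stop rail: an aluminium rail 34 mm high, 12 mm thick, 300 mm long along y, its near face at station x = 38.5 mm. Axes as the station's.
- lamp: lamp bar fixed above the nest: black housing 40 mm (x) by 350 mm (y) by 30 mm high. Origin at its centre, 155 mm above the bench; covers station x = -22 to +18 mm, underside (thin white diffuser) 138 mm above the bench, 62 mm above the top of a nested cell. A hand pointing straight down does not fit beside it over the nest: come in tilted, from the open side.
- beaker: bystander: an open glass beaker, 66 mm across, 85 mm high; origin at the centre of its foot.
- bottle: bystander: an amber bottle, 52 mm across, 110 mm high; origin at the centre of its foot.
- post_holder: bystander: a dark steel post holder on a 50 mm square base, 95 mm high; origin at the centre of its foot.
Mind the look-alikes: they are no part of the job. Leave any blue or purple look-alike of the cell alone.

How it is judged:
By the outcome, as a careful person would: the job done as asked, in the order asked, and still so for the second after the job is handed in, with the robot touching nothing.
It also fails if it takes over 67 s, if anything falls off the work surface, if the arm or the gripper's body presses on something with over 40 N, if the wrist force passes 120 N, or if a joint passes its speed limit or range.

## Working session

There is one attempt and no reset: what is moved stays moved. The work goes in short steps, Python scripts to look and compute and a shell command to move; the robot and the scene stay as the last step left them, time stands still between calls to the robot, and variables do not carry over. Pictures are saved under pics/ and viewed, and the job is handed in when it is done.

```bash
ls; mkdir -p pics; python3 - <<'E'
from bench import ctrl
import cv2
for n in ("scene","top"):
    cv2.imwrite(f"pics/{n}0.png",ctrl.get_image(n)[:,:,::-1]); m=ctrl.camera_model(n); print(n,m)
s=ctrl.get_state(); print(s,ctrl.tip_reach)
E
```

```text
pics
scene {'mtx': array([[518.61848029,   0.        , 277.1459987 ],
       [  0.        , 518.61848029, 212.19731042],
       [  0.        ,   0.        ,   1.        ]]), 'xyz': array([1.41797624, 0.21544513, 0.65428066]), 'orientation': array([0.69983908, 0.91132436, 1.62439862])}
top {'mtx': array([[410.08912379,   0.        , 279.08173015],
       [  0.        , 410.08912379, 209.23050929],
       [  0.        ,   0.        ,   1.        ]]), 'xyz': array([ 0.55245404, -0.01982466,  0.90453915]), 'orientation': array([ 0.04020525, -0.04197266, -1.54908309])}
{'time': 0.1, 'joint_positions': array([-1.25191134,  0.32174178, -0.07009047,  1.4515102 ,  0.02255689,
        1.37076255, -0.05689274]), 'qd': array([ 0.0009916 , -0.00176881, -0.00113173, -0.00230627,  0.00010396,
       -0.00062681, -0.00051452]), 'joint_torque': array([-4.10605535e-04, -4.92569733e+01, -4.05978234e-01, -3.13399029e+01,
       -6.42551528e-02,  3.94391001e-02,  6.41459042e-05]), 'position': array([0.1949513 , 0.61961422, 0.23559697]), 'tool_rot': array([-4.76825006e-01, -3.10498896e+00,  2.54914464e-03]), 'ft_force': array([-0.44287526,  0.29878062,  0.26772896]), 'torque': array([0.05123099, 0.02455326, 0.0004154 ]), 'grip_width': 1.0009842703341596} 0.014
```

View pics/scene0.png

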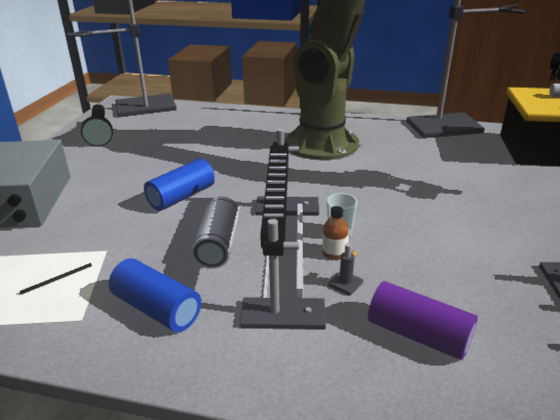

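View pics/top0.png

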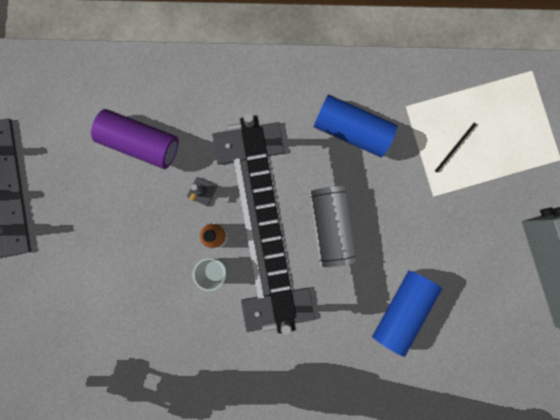

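```bash
python3 - <<'E'
import cv2
a=cv2.imread("pics/top0.png")[100:350,190:440]
cv2.imwrite("pics/topc.png",cv2.resize(a[:, :],(600,600),interpolation=cv2.INTER_CUBIC))
a=cv2.imread("pics/scene0.png")[120:340,170:390]
cv2.imwrite("pics/scenec.png",cv2.resize(a,(600,600),interpolation=cv2.INTER_CUBIC))
E
```

```text
(no output)
```

View pics/topc.png

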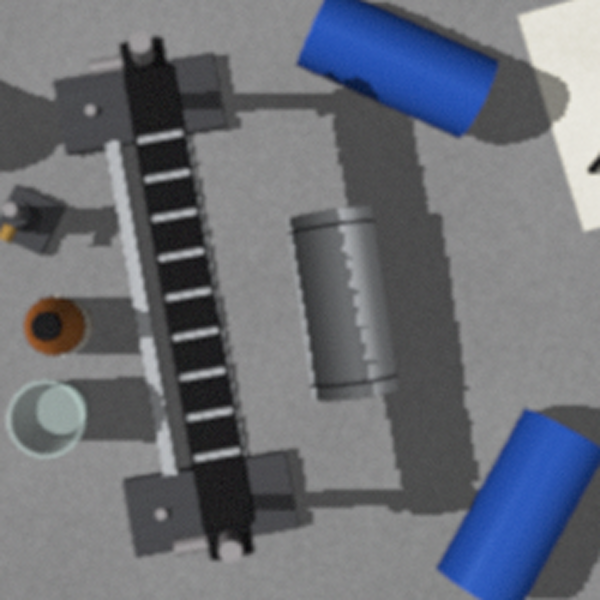

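View pics/scenec.png

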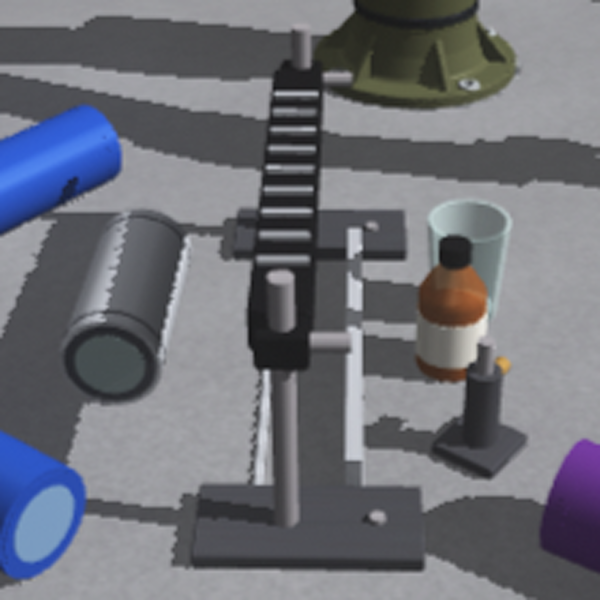

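```bash
cat > h.py <<'E'
import numpy as np, cv2
from scipy.spatial.transform import Rotation as R
from scipy.optimize import least_squares
def proj(m,P):
    r=R.from_rotvec(m['orientation']).as_matrix()
    c=(np.atleast_2d(P)-m['xyz'])@r; K=m['mtx']
    return np.c_[K[0,2]-K[0,0]*c[:,0]/c[:,2], K[1,2]+K[1,1]*c[:,1]/c[:,2]]
def ray(m,px,z):
    r=R.from_rotvec(m['orientation']).as_matrix(); K=m['mtx']; px=np.atleast_2d(px)
    d=np.c_[(px[:,0]-K[0,2])/K[0,0],-(px[:,1]-K[1,2])/K[1,1],-np.ones(len(px))]@r.T
    return m['xyz']+d*((z-m['xyz'][2])/d[:,2])[:,None]
def S(p,P):
    P=np.atleast_2d(P);c,s=np.cos(p[2]),np.sin(p[2])
    return np.c_[p[0]+c*P[:,0]-s*P[:,1],p[1]+s*P[:,0]+c*P[:,1],P[:,2]]
E
python3 - <<'E'
from h import *
from bench import ctrl
t=ctrl.camera_model("top"); sc=ctrl.camera_model("scene")
f=lambda a:np.array(a)/2.4+[190,100]
rt=f([(106,143),(120,142),(163,473),(178,470)]); rp=np.array([[50.5,-150,34],[38.5,-150,34],[50.5,150,34],[38.5,150,34]])/1e3
lt=f([(122,43),(160,38),(213,560),(252,553)]); lp=np.array([[18,-175,170],[-22,-175,170],[18,175,170],[-22,175,170]])/1e3
def fun(p,full=False):
    a=proj(t,S(p,rp))-rt; b=proj(t,S(p,lp))-lt
    return np.r_[a.ravel(),b.ravel()]
s=least_squares(fun,[0.51,0.0,1.57+.17]); print(s.x,np.degrees(s.x[2])); print(s.fun.reshape(-1,2).round(1))
s2=least_squares(lambda p:fun(p)[:8],s.x); print(s2.x,s2.fun.round(1)); p=s2.x
print("rail world",ray(t,rt,.034))
g=lambda a:np.array(a)*220/600+[170,120]
print("scene pred rail",(proj(sc,S(p,rp))-[170,120])*600/220)
print("sill corners", (proj(sc,S(p,np.array([[-24.5,-150,4],[-24.5,150,4],[-18.5,150,4]])/1e3))-[170,120])*600/220)
# cell: silhouette in top: 
def cell(q,m):
    # q: x,y,yaw  -> end circles
    a=np.linspace(0,2*np.pi,60)
    out=[]
    for e in(-.08,.08):
        P=np.c_[.038*np.cos(a),np.full(60,e),.038*np.sin(a)+.038]
        out.append(proj(m,S(q,P)))
    return np.vstack(out)
np.save("st.npy",p)
q=ray(t,f([(345,303)]),.045); print("cell c",q)
E
```

```text
[5.65739479e-01 5.99496558e-04 1.76799710e+00] 101.29877221468526
[[ -0.7  -0.2]
 [ -1.   -0.8]
 [ -0.3   1.7]
 [ -0.9   2. ]
 [ -0.2  11.8]
 [  5.7  10.1]
 [ -4.5 -11. ]
 [  1.6 -12.1]]
[ 5.67259199e-01 -8.90314807e-04  1.76897308e+00] [-0.1 -0.9 -0.4 -1.5  0.5  1.  -0.1  1.3]
rail world [[0.70244104 0.07799098 0.034     ]
 [0.70360812 0.06554239 0.034     ]
 [0.41235834 0.02022147 0.034     ]
 [0.41523587 0.00714856 0.034     ]]
scene pred rail [[354.44185974 460.83055022]
 [336.45840973 460.5969992 ]
 [354.25807881 228.40303103]
 [340.08505091 228.30923832]]
sill corners [[243.7972193  493.27029068]
 [266.7059227  257.67029517]
 [273.67006002 257.7220914 ]]
cell c [[ 0.56435622 -0.13556579  0.045     ]]
```

```bash
python3 - <<'E'
from h import *
from bench import ctrl
t=ctrl.camera_model("top"); sc=ctrl.camera_model("scene")
f=lambda a:np.array(a)/2.4+[190,100]
g=lambda a:np.array(a)*220/600+[170,120]
rt=f([(106,143),(120,142),(163,473),(178,470)]); rp=np.array([[50.5,-150,34],[38.5,-150,34],[50.5,150,34],[38.5,150,34]])/1e3
rs=g([(362,461),(345,460),(362,228),(347,228)])
def fun(p): return np.r_[(proj(t,S(p,rp))-rt).ravel(),(proj(sc,S(p,rp))-rs).ravel()]
s=least_squares(fun,[.56,0,1.77]); print(s.x,s.fun.reshape(-1,2).round(1).tolist()); p=s.x; np.save("st.npy",p)
def hull(q,m):
    a=np.linspace(0,2*np.pi,60);P=[]
    for e in(-.08,.08): P.append(np.c_[.038*np.cos(a),np.full(60,e),.038*np.sin(a)+.038])
    return cv2.convexHull(proj(m,S(q,np.vstack(P))).astype(np.float32))
ct=cv2.minAreaRect(f([(291,217),(373,207),(317,400),(397,388)]).astype(np.float32))
def ang(r):
    b=cv2.boxPoints(r); e=[b[1]-b[0],b[2]-b[1]]; e=max(e,key=np.linalg.norm); e=e*np.sign(e[1]); return np.arctan2(e[0],e[1])
def fc(q):
    r=cv2.minAreaRect(hull(q,t)); return [r[0][0]-ct[0][0],r[0][1]-ct[0][1],100*(ang(r)-ang(ct))]
c=least_squares(fc,[.564,-.135,1.77],diff_step=1e-3); print("cell",c.x,c.fun,np.degrees(c.x[2]-p[2]))
np.save("cell.npy",c.x)
cs,sn=np.cos(p[2]),np.sin(p[2]); d=c.x[:2]-p[:2]; print("cell in st",[cs*d[0]+sn*d[1],-sn*d[0]+cs*d[1]])
for n,m in(("top",t),("scene",sc)):
    im=cv2.imread(f"pics/{n}0.png")
    im=cv2.resize(im,None,fx=3,fy=3,interpolation=cv2.INTER_CUBIC)
    dr=lambda pts,col:cv2.polylines(im,[((pts+.5)*3).astype(np.int32)],True,col,1)
    dr(hull(c.x,m).reshape(-1,2),(0,255,255)); dr(proj(m,S(p,rp[[0,1,3,2]])),(0,0,255))
    dr(proj(m,S(p,np.array([[-24.5,-150,4],[-18.5,-150,4],[-18.5,150,4],[-24.5,150,4]])/1e3)),(0,255,0))
    dr(proj(m,S(p,np.array([[-22,-175,170],[18,-175,170],[18,175,170],[-22,175,170]])/1e3)),(255,0,255))
    y,x=(280,550) if n=="top" else (340,480)
    cv2.imwrite(f"pics/{n}_ov.png",im[y:y+600,x:x+800])
for px in [(530,410),(440,570),(460,135),(497,65)]:
    w=ray(t,f([px]),.04)[0,:2]-p[:2]; print(px,[cs*w[0]+sn*w[1],-sn*w[0]+cs*w[1]])
E
```

```text
[0.56661878 0.00200064 1.76998236] [[-1.5, -0.6], [-1.8, -1.2], [-0.8, 1.3], [-1.4, 1.5], [-1.1, -0.1], [-1.4, 0.2], [-1.6, 0.1], [-1.3, 0.1]]
cell [ 0.56534321 -0.13590634  1.72880057] [ 0.00000000e+00  0.00000000e+00 -1.78813934e-05] -2.3595429113317006
cell in st [np.float64(-0.13492787464966194), np.float64(0.028538218057989426)]
(530, 410) [np.float64(-0.2769383520121853), np.float64(0.149864010338288)]
(440, 570) [np.float64(-0.17357521426567976), np.float64(0.2710955986345613)]
(460, 135) [np.float64(-0.26272084350784924), np.float64(-0.09866062839168546)]
(497, 65) [np.float64(-0.30704380024077976), np.float64(-0.15447803702844515)]
```

View pics/top_ov.png

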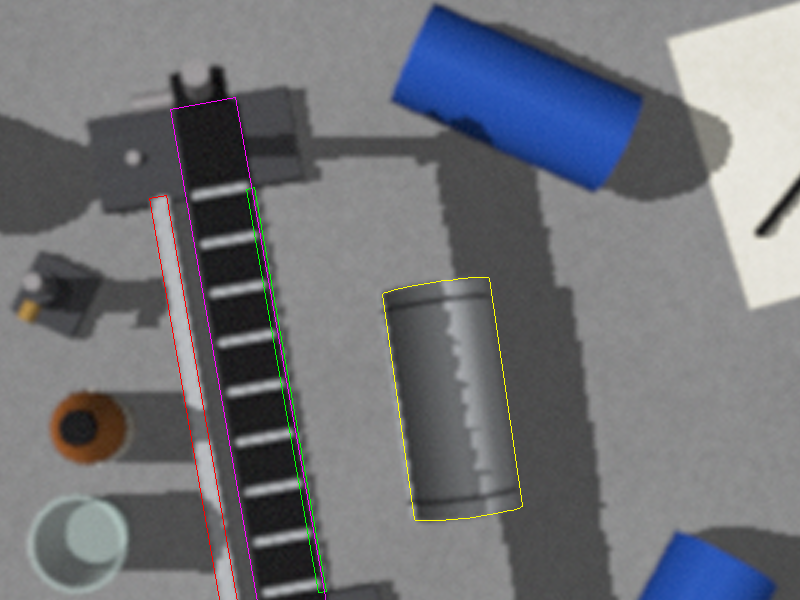

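View pics/scene_ov.png

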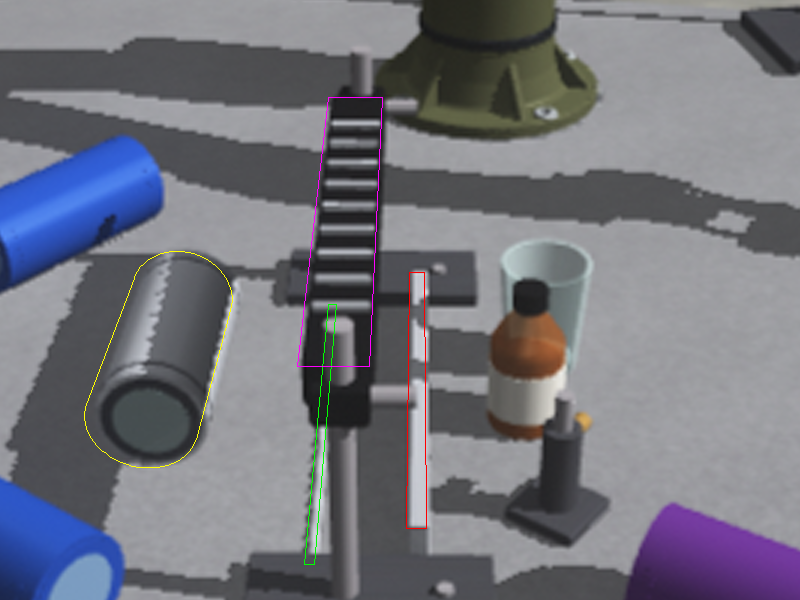

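```bash
cat >> h.py <<'E'
p=np.load("st.npy") if __import__("os").path.exists("st.npy") else None
def toolpose(tip,tilt,yaw=0,reach=.014):
    """tip: station coords (m) of fingertip centre; tilt deg from vertical, yaw deg rel. station"""
    a=p[2]+np.radians(yaw); sx=np.array([np.cos(a),np.sin(a),0]); sy=np.array([-np.sin(a),np.cos(a),0]); up=np.array([0,0,1.])
    T=np.radians(tilt); z=sx*np.sin(T)-up*np.cos(T); y=-sy; x=np.cross(y,z)
    return S(p,tip)[0]-reach*z, np.c_[x,y,z]
def row(P0,R0,P,Rm):
    d=R0.T@(P-P0)*1e3; w=R.from_matrix(R0.T@Rm).as_rotvec()
    return [round(float(v),1) for v in d]+[round(float(v),3) for v in w]
def st(P):
    c,s=np.cos(p[2]),np.sin(p[2]); d=np.asarray(P)-[p[0],p[1],0]
    return np.array([c*d[0]+s*d[1],-s*d[0]+c*d[1],d[2]])
def report(s):
    Rm=R.from_rotvec(s['tool_rot']).as_matrix(); tip=s['position']+.014*Rm[:,2]
    z=Rm[:,2]; print("t",round(s['time'],2),"tip st mm",(st(tip)*1e3).round(1),"tilt",np.degrees(np.arccos(-z[2])).round(1),
     "yaw",np.degrees(np.arctan2(-Rm[0,1]*0+Rm[1,1],Rm[0,1])-(p[2]-np.pi/2)).round(1),"F st",(st(s['ft_force']+[p[0],p[1],0])).round(2),"q",s['joint_positions'].round(2))
E
python3 - <<'E'
from h import *
from bench import ctrl
s=ctrl.get_state(); report(s); P0=s['position'];R0=R.from_rotvec(s['tool_rot']).as_matrix()
for P in [(0.195,.62,.40),(.5,.32,.42)]: print(row(P0,R0,np.array(P),R0))
P,Rm=toolpose(np.array([-.24,.0285,.38]),20,-2.4); print(P,row(P0,R0,P,Rm))
E
```

```text
t 0.1 tip st mm [678.9 242.1 221.6] tilt 0.1 yaw 61.1 F st [0.38 0.37 0.27] q [-1.25  0.32 -0.07  1.45  0.02  1.37 -0.06]
[0.1, 0.1, -164.4, 0.0, 0.0, 0.0]
[-380.9, -194.6, -184.1, 0.0, 0.0, 0.0]
[ 0.58692154 -0.24362258  0.3931557 ] [-632.9, -706.1, -156.4, -0.195, 0.313, 1.097]
```

```bash
python3 -m handwheel '[[0,0,-60,0,0,0,-1],[0,0,-120,0,0,0,-1],[-40,-20,-165,0,0,0,-1],[-95,-48,-170,0,0,0,-1],[-150,-76,-175,0,0,0,-1],[-205,-104,-180,0,0,0,-1],[-260,-132,-184,0,0,0,-1],[-315,-160,-184,0,0,0,-1],[-370,-190,-184,0,0,0,-1],[-381,-195,-184,0,0,0,-1]]' 10
python3 - <<'E'
from h import *
from bench import ctrl
s=ctrl.get_state(); report(s); P0=s['position'];R0=R.from_rotvec(s['tool_rot']).as_matrix()
P,Rm=toolpose(np.array([-.24,.0285,.38]),20,-2.4); print(row(P0,R0,P,Rm))
E
```

```text
time: 1.35
position: [0.5035, 0.3142, 0.4202]
tool_rot: [0.491, 3.102, -0.004]
ft_force: [0.3, 0.4, 0.6]
grip_width: 1.001
t 1.35 tip st mm [318.5   0.  406.2] tilt 0.2 yaw 60.6 F st [ 0.34 -0.41  0.57] q [-0.78  0.18  0.21  1.27 -0.03  1.7   0.68]
[-251.6, -504.7, 28.6, -0.193, 0.316, 1.088]
```

```bash
python3 -m handwheel '[[-25,-50,0,-0.02,0.03,0.11,-1],[-50,-100,0,-0.04,0.06,0.22,-1],[-75,-150,0,-0.06,0.09,0.33,-1],[-100,-200,0,-0.08,0.12,0.44,-1],[-125,-250,0,-0.1,0.15,0.55,-1],[-150,-300,5,-0.12,0.18,0.66,-1],[-175,-350,10,-0.14,0.22,0.77,-1],[-200,-400,15,-0.16,0.25,0.88,-1],[-225,-450,20,-0.175,0.29,0.98,-1],[-251,-505,28,-0.193,0.316,1.088,-1],[-251,-505,28,-0.193,0.316,1.088,-1]]' 10
python3 - <<'E'
from h import *
from bench import ctrl
s=ctrl.get_state(); report(s); P0=s['position'];R0=R.from_rotvec(s['tool_rot']).as_matrix()
P,Rm=toolpose(np.array([-.24,.0285,.2]),45,-2.4); print(row(P0,R0,P,Rm))
P,Rm=toolpose(np.array([-.23,.0285,.12]),55,-2.4); print(row(P0,R0,P,Rm))
E
```

```text
time: 2.72
position: [0.5863, -0.2434, 0.3883]
tool_rot: [-1.855, -2.165, -0.321]
ft_force: [-0.7, 0.5, 0.3]
grip_width: 0.999
t 2.73 tip st mm [-239.6   29.1  375.1] tilt 20.2 yaw -2.5 F st [0.64 0.54 0.3 ] q [ 0.07  0.5   0.71  1.06 -0.56  1.94  0.78]
[-66.5, 2.0, 165.6, -0.006, 0.434, -0.006]
[-86.8, 2.3, 245.3, -0.005, 0.608, -0.007]
```

```bash
python3 -m handwheel '[[-15,0,40,0,0.1,0,-1],[-30,1,80,0,0.2,0,-1],[-48,1,120,0,0.31,0,-1],[-66,2,165,0,0.434,0,-1],[-66,2,165,0,0.434,0,-1]]' 10
python3 - <<'E'
from h import *
from bench import ctrl
s=ctrl.get_state(); report(s); P0=s['position'];R0=R.from_rotvec(s['tool_rot']).as_matrix()
cv2.imwrite("pics/s1.png",ctrl.get_image("scene")[:,:,::-1])
cv2.imwrite("pics/w1.png",ctrl.get_image("wrist")[:,:,::-1])
E
```

```text
time: 3.35
position: [0.5888, -0.2408, 0.2067]
tool_rot: [-1.588, -1.864, -0.653]
ft_force: [-0.4, 0.4, -0.3]
grip_width: 1.002
t 3.35 tip st mm [-232.4   26.1  196.9] tilt 45.5 yaw -2.0 F st [ 0.47  0.27 -0.27] q [ 0.31  0.78  0.57  1.16 -0.82  1.99  0.96]
```

View pics/s1.png

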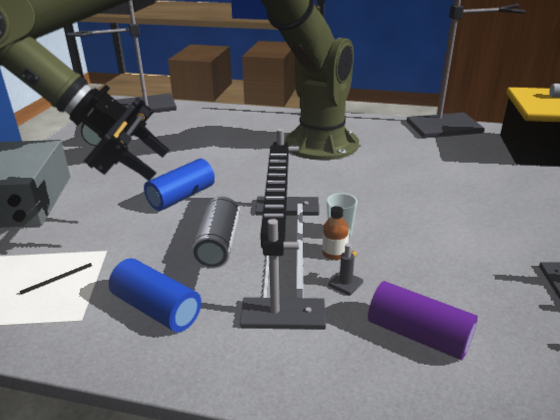

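View pics/w1.png

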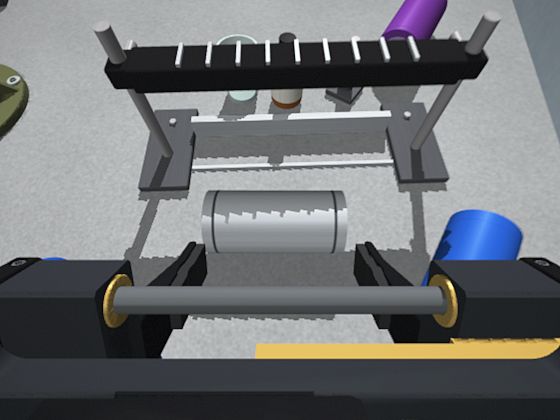

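```bash
cat >> h.py <<'E'
def hull(q,m,zc=.038):
    a=np.linspace(0,2*np.pi,60);P=[]
    for e in(-.08,.08): P.append(np.c_[.038*np.cos(a),np.full(60,e),.038*np.sin(a)+zc])
    return cv2.convexHull(proj(m,S(q,np.vstack(P))).astype(np.float32))
def overlay(im,m,c,k=2,p=p):
    im=cv2.resize(im,None,fx=k,fy=k,interpolation=cv2.INTER_CUBIC)
    dr=lambda pts,col:cv2.polylines(im,[((pts+.5)*k).astype(np.int32)],True,col,1)
    rp=np.array([[50.5,-150,34],[38.5,-150,34],[38.5,150,34],[50.5,150,34]])/1e3
    if c is not None: dr(hull(c,m).reshape(-1,2),(0,255,255))
    dr(proj(m,S(p,rp)),(0,0,255))
    dr(proj(m,S(p,np.array([[-24.5,-150,4],[-18.5,-150,4],[-18.5,150,4],[-24.5,150,4]])/1e3)),(0,255,0))
    dr(proj(m,S(p,np.array([[-22,-175,140],[18,-175,140],[18,175,140],[-22,175,140]])/1e3)),(255,0,255))
    return im
E
python3 - <<'E'
from h import *
from bench import ctrl
m=ctrl.camera_model("wrist"); im=overlay(cv2.imread("pics/w1.png"),m,np.load("cell.npy"))
cv2.imwrite("pics/w1o.png",im[40:640,200:1000])
E
```

```text
(no output)
```

View pics/w1o.png

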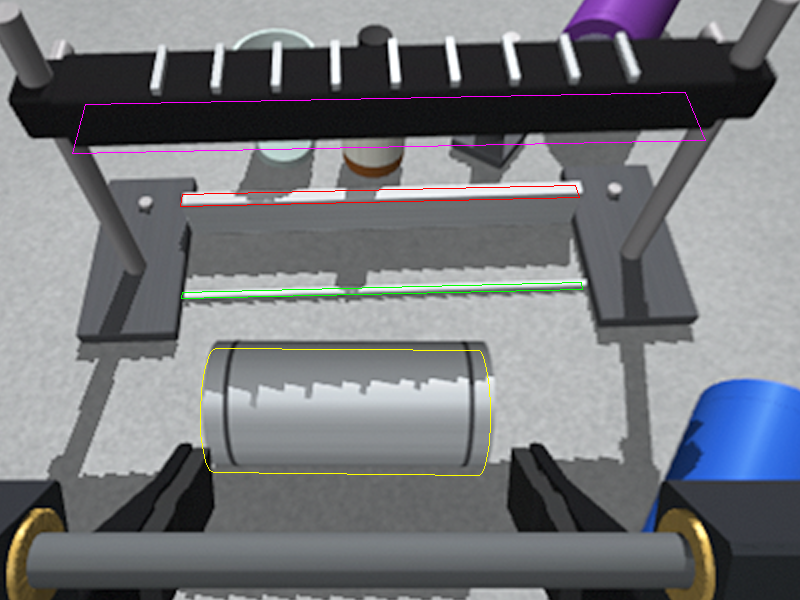

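```bash
cat >> h.py <<'E'
def strokeplan(P0,R0,Cx,y,tilt,yaw,phis,press,C0z=38.):
    """rows: corner A held on the cell surface at phi (deg behind top), cell rolling from phis[0]; press mm along -n"""
    T=np.radians(tilt)
    for f in phis:
        a=np.radians(f); cx=Cx+38*np.radians(phis[0]-f)
        n=np.array([-np.sin(a),np.cos(a)]); A=np.array([cx,C0z])+(38-press)*n
        q=A+9.5*np.array([np.cos(T),np.sin(T)])
        P,Rm=toolpose(np.array([q[0],y+(cx-Cx)*np.sin(np.radians(yaw)),q[1]])/1e3,tilt,yaw)
        print(f,round(cx,1),row(P0,R0,P,Rm))
E
python3 - <<'E'
from h import *
from bench import ctrl
s=ctrl.get_state(); report(s); P0=s['position'];R0=R.from_rotvec(s['tool_rot']).as_matrix()
strokeplan(P0,R0,-131,27,45,-2.6,[50],-25)
strokeplan(P0,R0,-131,27,45,-2.6,[50],-8)
E
```

```text
t 3.45 tip st mm [-233.    23.6  206.5] tilt 45.0 yaw -1.8 F st [0.48 0.65 1.65] q [ 0.3   0.77  0.57  1.15 -0.83  1.99  0.96]
50 -131.0 [-43.1, -5.5, 128.4, -0.01, -0.0, 0.011]
50 -131.0 [-41.6, -5.9, 145.3, -0.01, -0.0, 0.011]
```

```bash
python3 -m handwheel '[[-15,-2,40,0,0,0,-1],[-30,-4,80,0,0,0,-1],[-43,-5,128,-0.01,0,0.01,-1],[-43,-5,128,-0.01,0,0.01,-1]]' 10
python3 - <<'E'
from h import *
from bench import ctrl
s=ctrl.get_state(); report(s); P0=s['position'];R0=R.from_rotvec(s['tool_rot']).as_matrix()
cv2.imwrite("pics/w2.png",ctrl.get_image("wrist")[:,:,::-1])
s=ctrl.get_state(); report(s); P0=s['position'];R0=R.from_rotvec(s['tool_rot']).as_matrix()
strokeplan(P0,R0,-131,27,45,-2.6,[50],-25)
strokeplan(P0,R0,-131,27,45,-2.6,[50],0)
m=ctrl.camera_model("wrist"); im=overlay(cv2.imread("pics/w2.png"),m,np.r_[S(p,[-.131,.027,0])[0,:2],p[2]-.045],1.4)
cv2.imwrite("pics/w2o.png",im)
E
```

```text
time: 3.95
position: [0.5767, -0.1797, 0.0969]
tool_rot: [-1.598, -1.874, -0.666]
ft_force: [-0.2, 0.8, 0.6]
grip_width: 1.001
t 3.95 tip st mm [-170.2   25.6   87. ] tilt 45.1 yaw -2.4 F st [ 0.86 -0.01  0.55] q [ 0.21  0.77  0.54  1.4  -0.83  1.76  1.05]
t 4.0 tip st mm [-172.7   25.2   88.5] tilt 44.9 yaw -2.5 F st [-0.47  0.14  0.73] q [ 0.22  0.77  0.55  1.4  -0.83  1.76  1.05]
50 -131.0 [-2.3, -1.8, 2.3, 0.002, 0.001, 0.005]
50 -131.0 [-0.1, -2.7, 27.2, 0.002, 0.001, 0.005]
```

View pics/w2o.png

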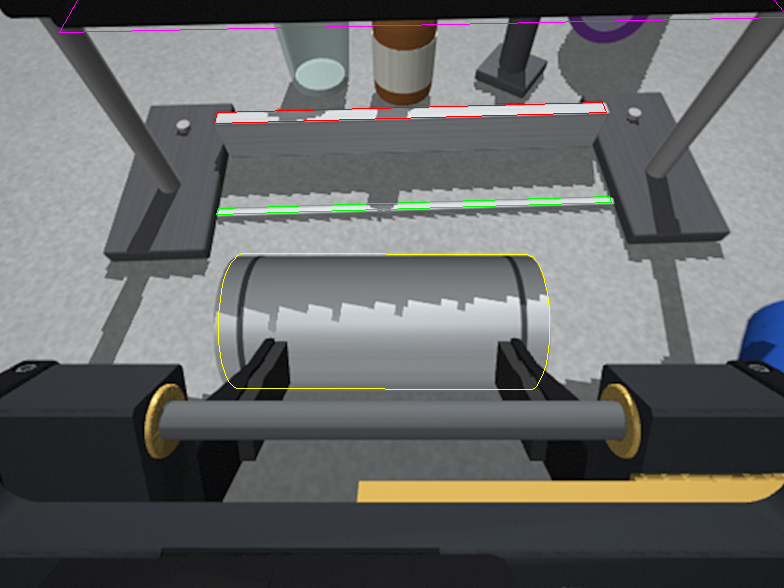

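```bash
python3 -m handwheel '[[0,-1,10,0,0,0,-1],[0,-3,18,0,0,0.005,-1],[0,-3,22,0,0,0.005,-1],[0,-3,25,0,0,0.005,-1],[0,-3,26,0,0,0.005,-1]]' 10
python3 - <<'E'
from h import *
from bench import ctrl
s=ctrl.get_state(); report(s); P0=s['position'];R0=R.from_rotvec(s['tool_rot']).as_matrix()
strokeplan(P0,R0,-131,27,45,-2.6,[50,46,42,38,34,30,26,22,18,14,10,5,0,-5,-10,-15],1)
E
```

```text
time: 4.62
position: [0.57, -0.1664, 0.077]
tool_rot: [-1.609, -1.864, -0.664]
ft_force: [0.2, -3.7, 8.4]
grip_width: 1.003
t 4.62 tip st mm [-155.8   29.5   67.1] tilt 45.1 yaw -2.9 F st [-3.64  0.51  8.39] q [ 0.2   0.77  0.54  1.45 -0.84  1.72  1.06]
50 -131.0 [3.4, 2.4, 1.4, 0.002, -0.001, -0.006]
46 -128.3 [7.8, 2.3, 3.1, 0.002, -0.001, -0.006]
42 -125.7 [12.3, 2.2, 5.1, 0.002, -0.001, -0.006]
38 -123.0 [16.7, 2.0, 7.2, 0.002, -0.001, -0.006]
34 -120.4 [21.1, 1.9, 9.5, 0.002, -0.001, -0.006]
30 -117.7 [25.5, 1.8, 11.9, 0.002, -0.001, -0.006]
26 -115.1 [29.9, 1.6, 14.6, 0.002, -0.001, -0.006]
22 -112.4 [34.1, 1.5, 17.4, 0.002, -0.001, -0.006]
18 -109.8 [38.4, 1.4, 20.3, 0.002, -0.001, -0.006]
14 -107.1 [42.5, 1.2, 23.5, 0.002, -0.001, -0.006]
10 -104.5 [46.5, 1.1, 26.7, 0.002, -0.001, -0.006]
5 -101.2 [51.4, 0.9, 31.1, 0.002, -0.001, -0.006]
0 -97.8 [56.2, 0.7, 35.6, 0.002, -0.001, -0.006]
-5 -94.5 [60.7, 0.5, 40.3, 0.002, -0.001, -0.006]
-10 -91.2 [65.0, 0.3, 45.2, 0.002, -0.001, -0.006]
-15 -87.9 [69.1, 0.2, 50.3, 0.002, -0.001, -0.006]
```

```bash
python3 -m handwheel '[[4.4,0,1.7,0,0,0,-1],[8.9,0,3.7,0,0,0,-1],[13.3,0,5.8,0,0,0,-1],[17.7,0,8.1,0,0,0,-1],[22.1,0,10.5,0,0,0,-1],[26.5,0,13.2,0,0,0,-1],[30.7,0,16,0,0,0,-1],[35,0,18.9,0,0,0,-1]]' 10
python3 - <<'E'
from h import *
from bench import ctrl
s=ctrl.get_state(); report(s)
cv2.imwrite("pics/w3.png",ctrl.get_image("wrist")[:,:,::-1])
m=ctrl.camera_model("wrist"); im=overlay(cv2.imread("pics/w3.png"),m,np.r_[S(p,[-.11,.027,0])[0,:2],p[2]-.045],1.4)
cv2.imwrite("pics/w3o.png",im); report(ctrl.get_state())
E
```

```text
time: 5.62
position: [0.5641, -0.1286, 0.0891]
tool_rot: [-1.608, -1.864, -0.664]
ft_force: [-1.8, -1.5, 8.4]
grip_width: 1.0
t 5.62 tip st mm [-117.6   27.8   79.2] tilt 45.1 yaw -2.9 F st [-1.15  2.05  8.45] q [ 0.14  0.71  0.54  1.52 -0.84  1.69  1.04]
t 5.67 tip st mm [-116.7   27.8   79.4] tilt 45.2 yaw -2.8 F st [-2.23  3.28  9.04] q [ 0.14  0.71  0.54  1.53 -0.84  1.69  1.04]
```

View pics/w3o.png

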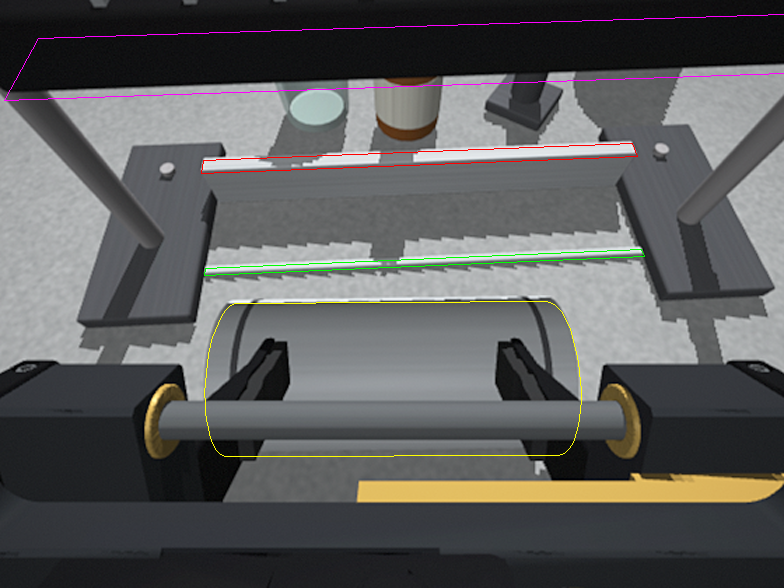

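```bash
python3 -m handwheel '[[4.1,0,3.2,0.004,0,-0.004,-1],[8.1,0,6.4,0.008,0,-0.008,-1],[13,0,10.8,0.012,0,-0.012,-1],[17.8,0,15.3,0.016,0,-0.016,-1],[22.3,0,20,0.02,0,-0.02,-1],[26.6,0,24.9,0.024,0,-0.024,-1],[30.7,0,30,0.028,0,-0.028,-1],[30.7,0,30,0.028,0,-0.028,-1]]' 10
python3 - <<'E'
from h import *
from bench import ctrl
s=ctrl.get_state(); report(s)
cv2.imwrite("pics/w4.png",ctrl.get_image("wrist")[:,:,::-1])
m=ctrl.camera_model("wrist"); im=overlay(cv2.imread("pics/w4.png"),m,np.r_[S(p,[-.088,.027,0])[0,:2],p[2]-.02],1.4)
cv2.imwrite("pics/w4o.png",im); report(ctrl.get_state())
E
```

```text
time: 6.68
position: [0.5577, -0.0835, 0.0918]
tool_rot: [-1.56, -1.889, -0.652]
ft_force: [-4.5, 0.1, 15.4]
grip_width: 0.998
t 6.67 tip st mm [-72.1  25.6  82. ] tilt 45.5 yaw -0.5 F st [ 0.99  4.35 15.41] q [ 0.08  0.67  0.52  1.58 -0.83  1.66  1.03]
t 6.72 tip st mm [-72.4  25.6  82. ] tilt 45.5 yaw -0.5 F st [ 1.2   4.55 16.23] q [ 0.08  0.67  0.52  1.58 -0.83  1.66  1.03]
```

View pics/w4o.png

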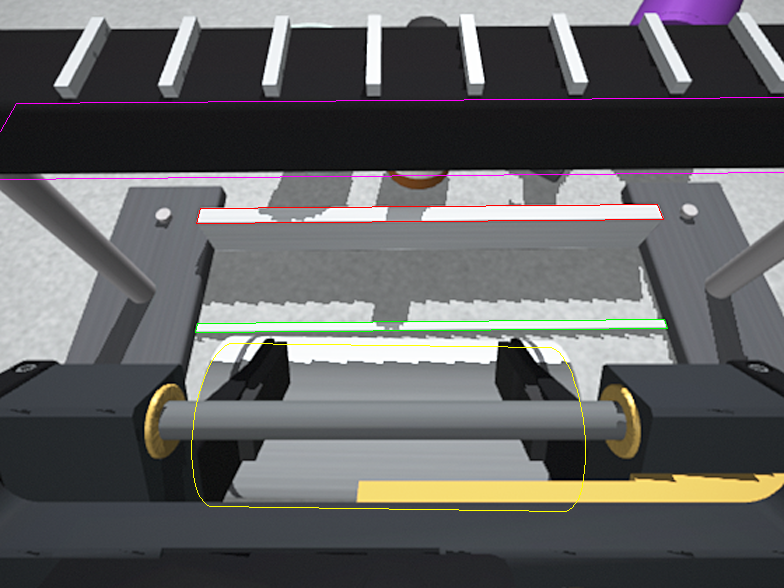

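```bash
python3 -m handwheel '[[1.5,0,-1.5,0,0,0,-1],[3,0,-3,0,0,0,-1],[8,0,-8,0,0,0,-1],[18,0,-18,0,0,0,-1],[10,0,-36,0,0,0,-1],[-10,0,-56,0,0,0,-1],[-24,0,-70,0,0,0,-1],[-24,0,-70,0,0,0,-1]]' 10
python3 - <<'E'
from h import *
from bench import ctrl
s=ctrl.get_state(); report(s)
cv2.imwrite("pics/w5.png",ctrl.get_image("wrist")[:,:,::-1])
m=ctrl.camera_model("wrist"); im=overlay(cv2.imread("pics/w5.png"),m,np.r_[S(p,[-.086,.027,0])[0,:2],p[2]-.02],1.4)
cv2.imwrite("pics/w5o.png",im); report(ctrl.get_state())
E
```

```text
time: 7.72
position: [0.5705, -0.1528, 0.1202]
tool_rot: [-1.571, -1.891, -0.645]
ft_force: [0.3, 0.4, -0.3]
grip_width: 0.997
t 7.72 tip st mm [-142.6   26.7  110.3] tilt 44.9 yaw -0.8 F st [ 0.35 -0.43 -0.31] q [ 0.17  0.72  0.55  1.44 -0.81  1.77  1.03]
t 7.78 tip st mm [-141.1   26.4  110.4] tilt 45.0 yaw -0.7 F st [-0.18  0.39  0.13] q [ 0.17  0.72  0.55  1.44 -0.81  1.77  1.03]
```

View pics/w5o.png

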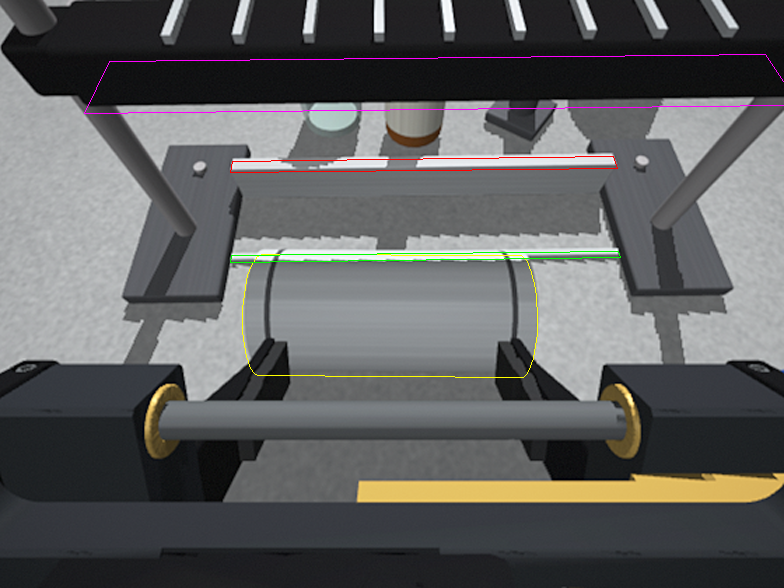

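```bash
python3 - <<'E'
from h import *
from bench import ctrl
a=ctrl.get_image("wrist")[:,:,::-1]; print(np.abs(a.astype(int)-cv2.imread("pics/w5.png")).max(axis=2)[150:280,160:400].mean())
m=ctrl.camera_model("wrist"); cv2.imwrite("pics/w6.png",a)
im=overlay(a,m,np.r_[S(p,[-.0835,.027,0])[0,:2],p[2]-.02],3); cv2.imwrite("pics/w6o.png",im[450:900,420:1220])
s=ctrl.get_state(); report(s); P0=s['position'];R0=R.from_rotvec(s['tool_rot']).as_matrix()
strokeplan(P0,R0,-83.5,27,45,-1,[50],-25)
strokeplan(P0,R0,-83.5,27,45,-1,[50],-1)
E
```

```text
7.735865384615384
t 7.83 tip st mm [-140.2   26.2  110.5] tilt 45.1 yaw -0.6 F st [0.21 0.2  0.85] q [ 0.17  0.72  0.54  1.44 -0.81  1.77  1.03]
50 -83.5 [-7.2, -1.0, 28.6, -0.007, -0.001, 0.002]
50 -83.5 [-5.1, -1.1, 52.5, -0.007, -0.001, 0.002]
```

View pics/w6o.png

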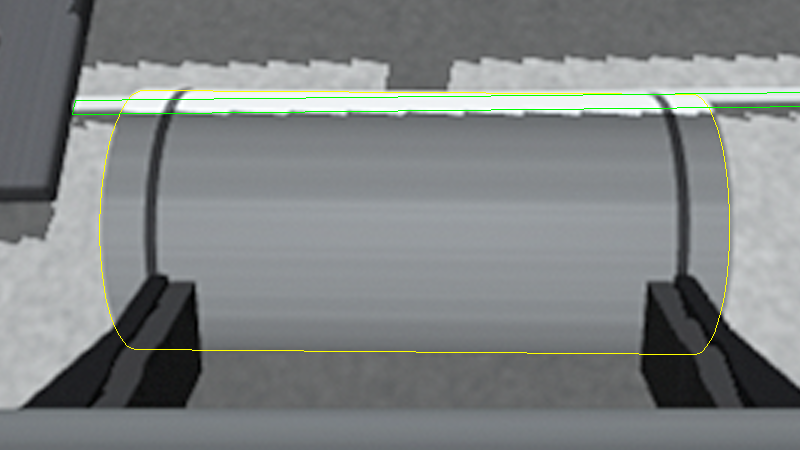

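```bash
python3 -m handwheel '[[-7,-1,28,-0.005,0,0.002,-1],[-6,-1,42,-0.005,0,0.002,-1],[-6,-1,48,-0.005,0,0.002,-1],[-6,-1,51,-0.005,0,0.002,-1],[-6,-1,53,-0.005,0,0.002,-1]]' 10
python3 - <<'E'
from h import *
from bench import ctrl
s=ctrl.get_state(); report(s); P0=s['position'];R0=R.from_rotvec(s['tool_rot']).as_matrix()
E
```

```text
time: 8.45
position: [0.5637, -0.1191, 0.0798]
tool_rot: [-1.573, -1.89, -0.652]
ft_force: [-0.6, -2.5, 6.6]
grip_width: 0.999
t 8.45 tip st mm [-108.2   26.7   69.9] tilt 45.0 yaw -0.9 F st [-2.29  1.08  6.61] q [ 0.13  0.72  0.53  1.53 -0.83  1.68  1.06]
```

```bash
python3 -m handwheel '[[4.4,0,1.7,0,0,0,-1],[8.9,0,3.7,0,0,0,-1],[13.3,0,5.8,0,0,0,-1],[17.7,0,8.1,0,0,0,-1],[22.1,0,10.5,0.002,0,-0.002,-1],[26.5,0,13.2,0.004,0,-0.004,-1],[30.7,0,16,0.006,0,-0.006,-1],[35,0,18.9,0.008,0,-0.008,-1],[39.1,0,22.1,0.01,0,-0.01,-1],[43.1,0,25.3,0.012,0,-0.012,-1],[48,0,29.7,0.013,0,-0.013,-1],[52,0,33.4,0.013,0,-0.013,-1]]' 10
python3 - <<'E'
from h import *
from bench import ctrl
s=ctrl.get_state(); report(s)
cv2.imwrite("pics/w7.png",ctrl.get_image("wrist")[:,:,::-1])
m=ctrl.camera_model("wrist"); im=overlay(cv2.imread("pics/w7.png"),m,np.r_[S(p,[-.051,.027,0])[0,:2],p[2]-.0],1.4)
cv2.imwrite("pics/w7o.png",im); report(ctrl.get_state())
E
```

```text
time: 9.95
position: [0.5525, -0.0581, 0.0921]
tool_rot: [-1.552, -1.902, -0.644]
ft_force: [0.8, -0.3, 4.1]
grip_width: 1.0
t 9.95 tip st mm [-46.2  25.8  82.2] tilt 45.1 yaw 0.2 F st [-0.42 -0.68  4.07] q [ 0.04  0.64  0.52  1.62 -0.83  1.63  1.01]
t 10.0 tip st mm [-45.4  25.8  82.3] tilt 45.1 yaw 0.2 F st [ 1.01 -0.24  4.93] q [ 0.04  0.64  0.52  1.62 -0.83  1.63  1.01]
```

View pics/w7o.png

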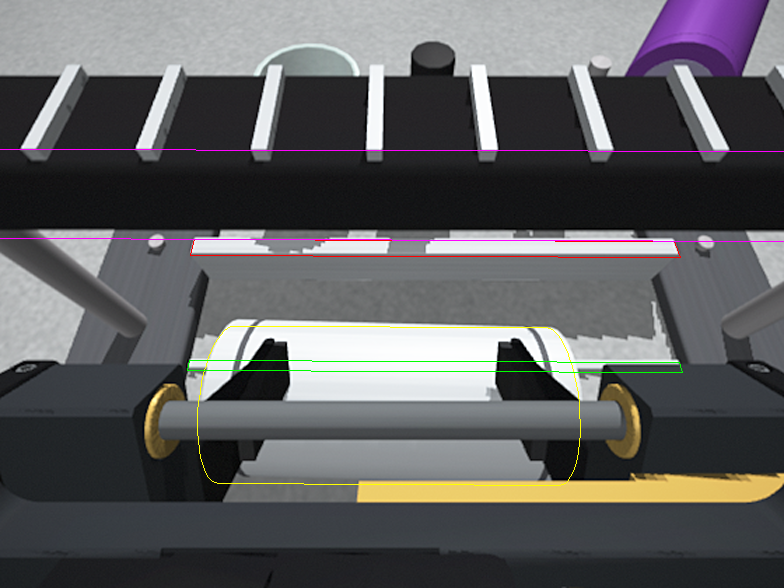

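```bash
python3 -m handwheel '[[2.3,0,2.4,0.004,0,-0.004,-1],[4.5,0,4.8,0.008,0,-0.008,-1],[6.7,0,7.3,0.01,0,-0.01,-1],[8.8,0,9.9,0.01,0,-0.01,-1],[8.8,0,9.9,0.01,0,-0.01,-1]]' 10
python3 - <<'E'
from h import *
from bench import ctrl
report(ctrl.get_state())
E
python3 -m handwheel '[[1.5,0,-1.5,0,0,0,-1],[3,0,-3,0,0,0,-1],[8,0,-8,0,0,0,-1],[18,0,-18,0,0,0,-1],[10,0,-36,0,0,0,-1],[-10,0,-56,0,0.07,0,-1],[-35,0,-75,0,0.17,0,-1],[-35,0,-75,0,0.262,0,-1],[-35,0,-75,0,0.262,0,-1]]' 10
python3 - <<'E'
from h import *
from bench import ctrl
s=ctrl.get_state(); report(s)
cv2.imwrite("pics/w8.png",ctrl.get_image("wrist")[:,:,::-1])
m=ctrl.camera_model("wrist"); im=overlay(cv2.imread("pics/w8.png"),m,np.r_[S(p,[-.042,.027,0])[0,:2],p[2]-.01],1.4)
cv2.imwrite("pics/w8o.png",im); report(ctrl.get_state())
E
```

```text
time: 10.62
position: [0.5499, -0.0449, 0.0923]
tool_rot: [-1.536, -1.91, -0.639]
ft_force: [0.7, 0.7, 8.1]
grip_width: 0.997
t 10.62 tip st mm [-32.7  25.9  82.4] tilt 45.2 yaw 1.0 F st [ 0.52 -0.86  8.08] q [ 0.02  0.63  0.51  1.64 -0.83  1.62  1.01]
time: 11.75
position: [0.5654, -0.1248, 0.1168]
tool_rot: [-1.384, -1.709, -0.794]
ft_force: [0.3, 0.6, 0.1]
grip_width: 0.999
t 11.75 tip st mm [-111.9   26.5  109.8] tilt 60.1 yaw 0.8 F st [ 0.55 -0.37  0.07] q [ 0.26  0.84  0.47  1.38 -0.92  1.94  1.06]
t 11.8 tip st mm [-110.9   25.7  111.1] tilt 60.0 yaw 0.9 F st [-0.33 -0.54  0.3 ] q [ 0.25  0.84  0.47  1.38 -0.92  1.94  1.06]
```

View pics/w8o.png

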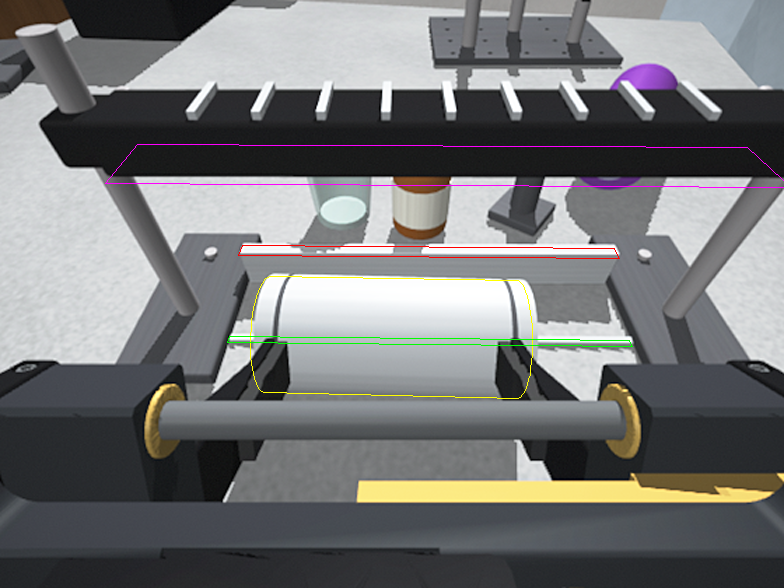

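```bash
cat >> h.py <<'E'
def sillplan(P0,R0,x0,y,tilt,yaw,phi0,ths,press):
    T=np.radians(tilt)
    # path by arc length
    X=np.linspace(x0,0,2000); Z=np.full_like(X,38.)
    k=(X>-41.5)&(X<=-24.5); Z[k]=4+np.sqrt(38**2-(X[k]+24.5)**2)
    k=(X>-24.5)&(X<=-18.5); Z[k]=42
    k=X>-18.5; Z[k]=np.maximum(38,4+np.sqrt(38**2-(X[k]+18.5)**2))
    L=np.r_[0,np.cumsum(np.hypot(np.diff(X),np.diff(Z)))]
    for th in ths:
        l=38*np.radians(th); cx,cz=np.interp(l,L,X),np.interp(l,L,Z)
        a=np.radians(phi0-th); n=np.array([-np.sin(a),np.cos(a)]); A=np.array([cx,cz])+(38-press)*n
        q=A+9.5*np.array([np.cos(T),np.sin(T)])
        P,Rm=toolpose(np.array([q[0],y,q[1]])/1e3,tilt,yaw)
        print(th,round(cx,1),round(cz,1),q.round(1),row(P0,R0,P,Rm))
E
python3 - <<'E'
from h import *
from bench import ctrl
s=ctrl.get_state(); report(s); P0=s['position'];R0=R.from_rotvec(s['tool_rot']).as_matrix()
m=ctrl.camera_model("wrist"); print("cam in tool mm",R0.T@(m['xyz']-P0)*1e3)
sillplan(P0,R0,-42,26,60,0,60,[0],-20)
sillplan(P0,R0,-42,26,60,0,60,[0,5,10,15,20,25,30,35,40,45,50,55,60,63],0)
E
```

```text
t 11.8 tip st mm [-110.9   25.7  111.1] tilt 60.0 yaw 0.9 F st [-0.33 -0.54  0.3 ] q [ 0.25  0.84  0.47  1.38 -0.92  1.94  1.06]
cam in tool mm [  83.3742561     0.46384744 -148.24850219]
0 -42.0 38.0 [-87.5  75.2] [-19.4, -0.0, 38.2, -0.015, 0.0, 0.005]
0 -42.0 38.0 [-70.2  65.2] [-19.4, 0.3, 58.2, -0.015, 0.0, 0.005]
5 -38.9 39.1 [-65.3  69.2] [-13.5, 0.3, 60.4, -0.015, 0.0, 0.005]
10 -35.8 40.3 [-60.2  72.9] [-7.7, 0.4, 63.0, -0.015, 0.0, 0.005]
15 -32.6 41.1 [-54.7  76.2] [-2.1, 0.4, 66.1, -0.015, 0.0, 0.005]
20 -29.4 41.7 [-49.  79.] [3.2, 0.5, 69.6, -0.015, 0.0, 0.005]
25 -26.0 42.0 [-43.1  81.3] [8.1, 0.6, 73.6, -0.015, 0.0, 0.005]
30 -22.7 42.0 [-37.   83.1] [12.7, 0.7, 78.0, -0.015, 0.0, 0.005]
35 -19.4 42.0 [-30.7  84.7] [17.2, 0.8, 82.6, -0.015, 0.0, 0.005]
40 -16.1 41.9 [-24.3  85.9] [21.4, 0.9, 87.6, -0.015, 0.0, 0.005]
45 -12.8 41.6 [-17.9  86.5] [25.2, 1.0, 92.8, -0.015, 0.0, 0.005]
50 -9.6 40.9 [-11.4  86.6] [28.5, 1.1, 98.4, -0.015, 0.0, 0.005]
55 -6.4 40.0 [-4.9 86.1] [31.3, 1.2, 104.3, -0.015, 0.0, 0.005]
60 -3.3 38.8 [ 1.5 85. ] [33.6, 1.3, 110.3, -0.015, 0.0, 0.005]
63 -1.5 38.0 [ 5.3 84.2] [34.8, 1.3, 114.0, -0.015, 0.0, 0.005]
```

```bash
python3 -m handwheel '[[-10,0,18,-0.01,0,0,-1],[-19.4,0,38,-0.015,0,0.005,-1],[-19.4,0,48,-0.015,0,0.005,-1],[-19.4,0,53,-0.015,0,0.005,-1],[-19.4,0,56,-0.015,0,0.005,-1],[-19.4,0,58,-0.015,0,0.005,-1],[-19.4,0,59,-0.015,0,0.005,-1]]' 10
python3 - <<'E'
from h import *
from bench import ctrl
s=ctrl.get_state(); report(s)
E
```

```text
time: 12.68
position: [0.5579, -0.0831, 0.076]
tool_rot: [-1.393, -1.708, -0.811]
ft_force: [-1.4, -4.7, 11.2]
grip_width: 1.004
t 12.68 tip st mm [-69.6  25.4  69. ] tilt 60.1 yaw 0.0 F st [-4.31  2.28 11.16] q [ 0.21  0.84  0.45  1.49 -0.94  1.84  1.1 ]
```

```bash
python3 -m handwheel '[[3,0,1.1,0,0,0,-1],[5.9,0,2.2,0,0,0,-1],[8.8,0,3.5,0,0,0,-1],[11.7,0,4.8,0,0,0,-1],[14.5,0,6.3,0,0,0,-1],[17.3,0,7.9,0,0,0,-1],[20,0,9.6,0,0,0,-1],[22.6,0,11.4,0,0,0,-1]]' 10
python3 - <<'E'
from h import *
from bench import ctrl
s=ctrl.get_state(); report(s)
cv2.imwrite("pics/w9.png",ctrl.get_image("wrist")[:,:,::-1])
m=ctrl.camera_model("wrist"); im=overlay(cv2.imread("pics/w9.png"),m,np.r_[S(p,[-.030,.027,0])[0,:2],p[2]-.01],1.4)
cv2.imwrite("pics/w9o.png",im); report(ctrl.get_state())
E
```

```text
time: 13.68
position: [0.554, -0.0612, 0.0879]
tool_rot: [-1.394, -1.708, -0.81]
ft_force: [2.3, -1.3, 5.0]
grip_width: 1.0
t 13.68 tip st mm [-47.3  24.8  80.9] tilt 60.0 yaw 0.0 F st [-1.78 -2.02  5.04] q [ 0.18  0.79  0.45  1.53 -0.94  1.82  1.09]
t 13.72 tip st mm [-46.8  24.8  81.1] tilt 60.1 yaw 0.0 F st [-1.64 -1.68  5.53] q [ 0.18  0.79  0.45  1.53 -0.94  1.83  1.09]
```

View pics/w9o.png

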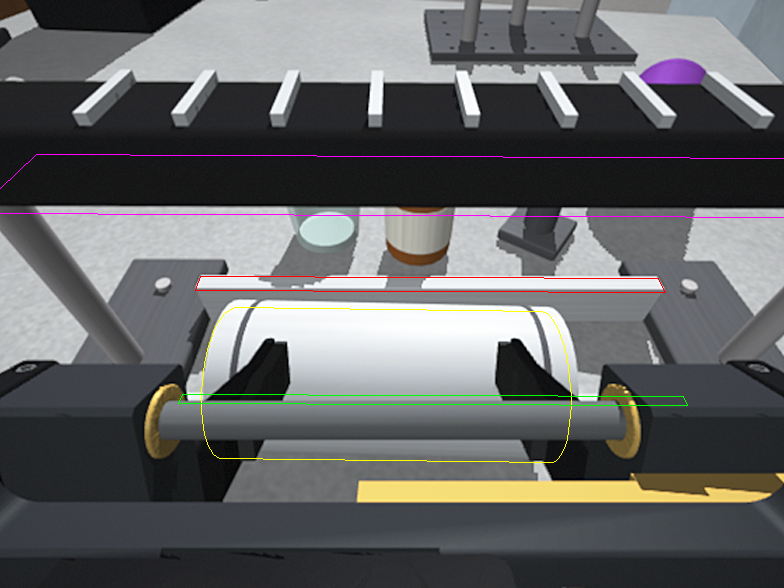

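```bash
python3 -m handwheel '[[2,0,2.3,0.004,0,-0.002,-1],[4.1,0,4.4,0.008,0,-0.004,-1],[6.3,0,6.6,0.012,0,-0.007,-1],[8.6,0,8.9,0.016,0,-0.009,-1],[10.9,0,11.2,0.02,0,-0.011,-1],[13.1,0,13.5,0.022,0,-0.012,-1],[15.2,0,16,0.022,0,-0.012,-1],[17.3,0,18.5,0.022,0,-0.012,-1]]' 10
python3 - <<'E'
from h import *
from bench import ctrl
s=ctrl.get_state(); report(s)
cv2.imwrite("pics/w10.png",ctrl.get_image("wrist")[:,:,::-1])
m=ctrl.camera_model("wrist"); im=overlay(cv2.imread("pics/w10.png"),m,None,1.4)
cv2.imwrite("pics/w10o.png",im); report(ctrl.get_state())
E
```

```text
time: 14.72
position: [0.5487, -0.036, 0.0938]
tool_rot: [-1.368, -1.721, -0.796]
ft_force: [0.8, -0.5, 6.2]
grip_width: 1.0
t 14.72 tip st mm [-21.5  25.4  86.8] tilt 60.2 yaw 1.5 F st [-0.62 -0.69  6.22] q [ 0.15  0.77  0.44  1.56 -0.94  1.81  1.08]
t 14.78 tip st mm [-21.   25.4  86.9] tilt 60.2 yaw 1.6 F st [ 0.35 -0.73  6.49] q [ 0.14  0.77  0.44  1.56 -0.94  1.81  1.08]
```

View pics/w10o.png

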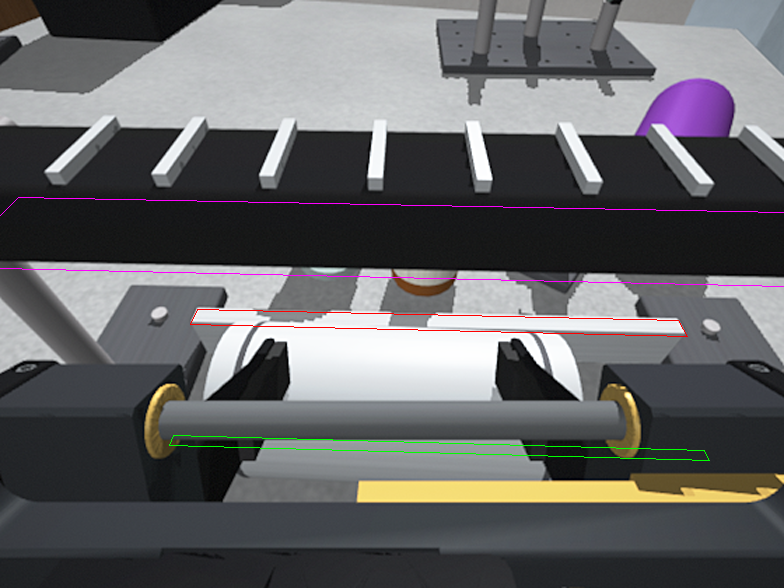

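```bash
python3 -m handwheel '[[1.9,0,2.6,0,0,0,-1],[3.8,0,5.2,0,0,0,-1],[5.4,0,8,-0.004,0,0.002,-1],[7,0,10.8,-0.008,0,0.005,-1],[8.4,0,13.7,-0.012,0,0.007,-1],[9.7,0,16.7,-0.016,0,0.009,-1],[10.8,0,19.7,-0.02,0,0.011,-1],[11.8,0,22.7,-0.022,0,0.012,-1],[11.8,0,22.7,-0.022,0,0.012,-1]]' 10
python3 - <<'E'
from h import *
from bench import ctrl
s=ctrl.get_state(); report(s)
cv2.imwrite("pics/w11.png",ctrl.get_image("wrist")[:,:,::-1])
m=ctrl.camera_model("wrist"); im=overlay(cv2.imread("pics/w11.png"),m,None,1.4)
cv2.imwrite("pics/w11o.png",im); cv2.imwrite("pics/s11.png",cv2.resize(ctrl.get_image("scene")[120:340,170:390,::-1],(600,600))); report(ctrl.get_state())
E
```

```text
time: 15.9
position: [0.5426, -0.0101, 0.0923]
tool_rot: [-1.39, -1.706, -0.809]
ft_force: [1.1, 1.6, 6.2]
grip_width: 1.0
t 15.9 tip st mm [ 5.  26.  85.4] tilt 60.2 yaw 0.2 F st [ 1.35 -1.43  6.18] q [ 0.12  0.73  0.43  1.63 -0.96  1.77  1.07]
t 16.0 tip st mm [ 4.7 26.  85.4] tilt 60.2 yaw 0.2 F st [ 3.05 -3.22  6.98] q [ 0.12  0.73  0.43  1.63 -0.96  1.77  1.07]
```

View pics/w11o.png

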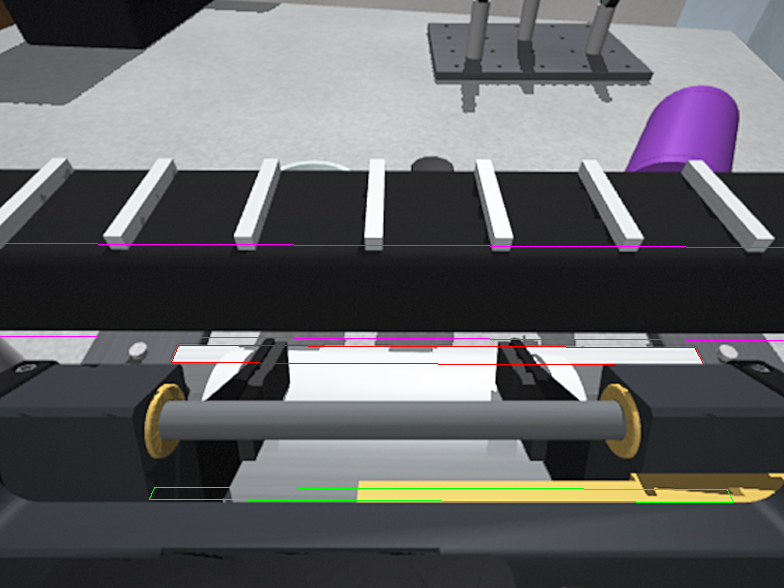

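View pics/s11.png

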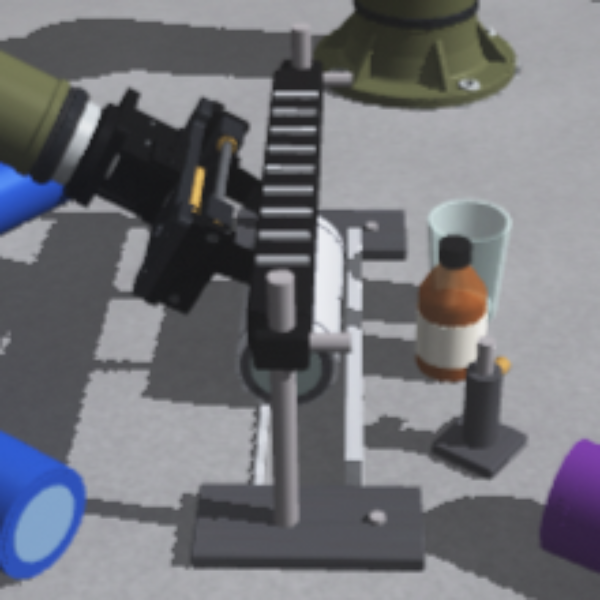

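```bash
python3 -m handwheel '[[0.6,0,2,0,0,0,-1],[1,0,4,0,0,0,-1],[1.5,0,6,0,0,0,-1],[1.5,0,6,0,0,0,-1]]' 10
python3 - <<'E'
from h import *
from bench import ctrl
report(ctrl.get_state())
cv2.imwrite("pics/s12.png",cv2.resize(ctrl.get_image("scene")[180:340,210:370,::-1],(600,600),interpolation=cv2.INTER_CUBIC)); report(ctrl.get_state())
E
```

```text
time: 16.5
position: [0.5421, -0.0049, 0.0913]
tool_rot: [-1.391, -1.706, -0.811]
ft_force: [1.9, 0.7, 8.5]
grip_width: 1.0
t 16.5 tip st mm [10.2 25.4 84.4] tilt 60.2 yaw 0.1 F st [ 0.31 -2.03  8.52] q [ 0.11  0.73  0.43  1.64 -0.97  1.76  1.07]
t 16.55 tip st mm [10.2 25.5 84.4] tilt 60.2 yaw 0.1 F st [ 0.98 -3.52  8.32] q [ 0.11  0.73  0.43  1.64 -0.97  1.76  1.07]
```

View pics/s12.png

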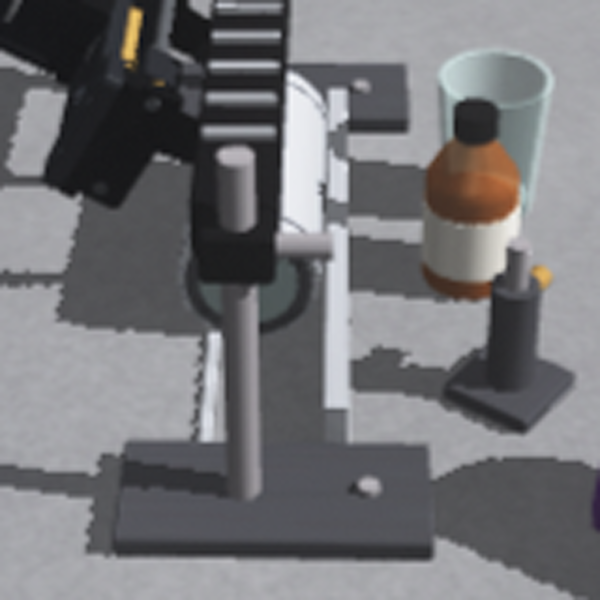

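```bash
python3 -m handwheel '[[0.5,0,1.5,0,0,0,-1],[0.7,0,3,0,0,0,-1],[0.7,0,3,0,0,0,-1]]' 10
python3 - <<'E'
from h import *
from bench import ctrl
report(ctrl.get_state())
E
python3 -m handwheel '[[1.5,0,-0.8,0,0,0,-1],[3,0,-1.7,0,0,0,-1],[4,0,-4,0,0,0,-1],[4,0,-12,0,0,0,-1],[4,0,-30,0,0,0,-1],[4,0,-60,0,0,0,-1],[4,0,-100,0,0,0,-1],[4,0,-130,0,0,0,-1],[4,0,-130,0,0,0,-1]]' 10
python3 - <<'E'
from h import *
from bench import ctrl
s=ctrl.get_state(); report(s)
w=ctrl.get_image("wrist")[:,:,::-1]; cv2.imwrite("pics/w13.png",w)
m=ctrl.camera_model("wrist"); im=overlay(w,m,np.r_[S(p,[0,.027,0])[0,:2],p[2]],2)
cv2.imwrite("pics/w13o.png",im[150:750,160:960]); cv2.imwrite("pics/s13.png",cv2.resize(ctrl.get_image("scene")[180:340,210:370,::-1],(600,600),interpolation=cv2.INTER_CUBIC))
E
```

```text
time: 16.92
position: [0.5418, -0.0037, 0.0911]
tool_rot: [-1.393, -1.707, -0.811]
ft_force: [3.8, -2.4, 10.8]
grip_width: 1.0
t 16.93 tip st mm [11.4 25.4 84.1] tilt 60.1 yaw 0.0 F st [-3.15 -3.23 10.76] q [ 0.11  0.72  0.43  1.64 -0.97  1.76  1.07]
time: 18.05
position: [0.5629, -0.1155, 0.1578]
tool_rot: [-1.4, -1.708, -0.808]
ft_force: [-0.3, 0.3, -0.8]
grip_width: 1.002
t 18.05 tip st mm [-102.3   26.8  150.8] tilt 59.8 yaw -0.2 F st [ 0.37  0.23 -0.81] q [ 0.24  0.77  0.48  1.41 -0.92  1.96  1.02]
```

View pics/w13o.png

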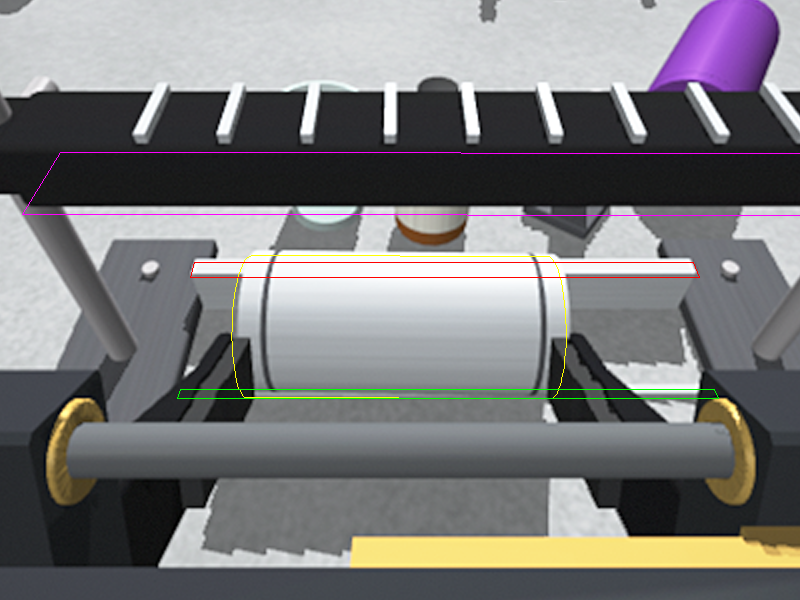

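View pics/s13.png

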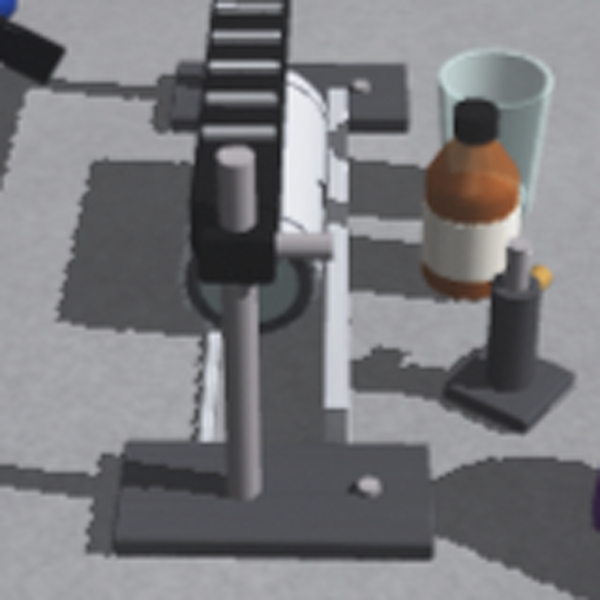

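```bash
python3 - <<'E'
from h import *
from bench import ctrl
s=ctrl.get_state(); report(s)
w=ctrl.get_image("wrist")[:,:,::-1]; cv2.imwrite("pics/w14.png",w)
m=ctrl.camera_model("wrist")
im=overlay(w,m,np.r_[S(p,[0,.026,0])[0,:2],p[2]],4)
cv2.imwrite("pics/w14o.png",cv2.resize(im[760:1160,720:1520],(800,400)))
for q in [(0,.026,0),(0.001,.026,-.01),(-.001,.026,-.02)]:
    h=hull(np.r_[S(p,[q[0],q[1],0])[0,:2],p[2]+q[2]],m).reshape(-1,2)
    print(q,[h[(abs(h[:,0]-c)<15)][:,1].min().round(2) for c in (215,345)])
E
```

```text
t 18.15 tip st mm [-98.7  26.6 149.8] tilt 60.1 yaw 0.0 F st [ 1.02  0.05 -0.42] q [ 0.24  0.77  0.47  1.41 -0.92  1.96  1.02]
(0, 0.026, 0) [np.float32(204.04), np.float32(204.36)]
(0.001, 0.026, -0.01) [np.float32(202.83), np.float32(204.23)]
(-0.001, 0.026, -0.02) [np.float32(203.64), np.float32(206.14)]
```

View pics/w14o.png

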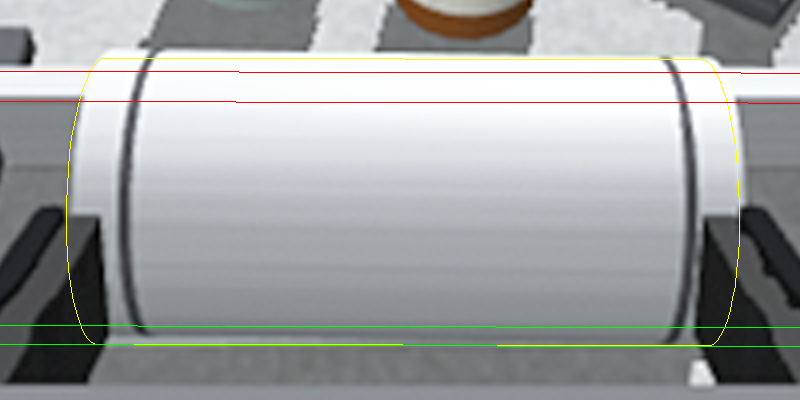

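```bash
python3 - <<'E'
from h import *
from bench import ctrl
s=ctrl.get_state(); P0=s['position'];R0=R.from_rotvec(s['tool_rot']).as_matrix()
for pr in (-30,-8,-2,2): strokeplan(P0,R0,-1,6,60,3,[50],pr)
strokeplan(P0,R0,-1,6,60,3,[50,45,40,35,30],2)
E
```

```text
50 -1.0 [-27.2, 21.2, 72.6, 0.044, -0.002, -0.025]
50 -1.0 [-31.0, 21.2, 94.2, 0.044, -0.002, -0.025]
50 -1.0 [-32.1, 21.2, 100.1, 0.044, -0.002, -0.025]
50 -1.0 [-32.8, 21.2, 104.1, 0.044, -0.002, -0.025]
50 -1.0 [-32.8, 21.2, 104.1, 0.044, -0.002, -0.025]
45 2.3 [-28.1, 21.1, 107.6, 0.044, -0.002, -0.025]
40 5.6 [-23.4, 20.9, 111.5, 0.044, -0.002, -0.025]
35 8.9 [-18.9, 20.7, 115.5, 0.044, -0.002, -0.025]
30 12.3 [-14.4, 20.6, 119.9, 0.044, -0.002, -0.025]
```

```bash
python3 -m handwheel '[[-10,10,30,0.02,0,-0.01,-1],[-27,21,70,0.044,0,-0.025,-1],[-31,21,90,0.044,0,-0.025,-1],[-31.5,21,96,0.044,0,-0.025,-1],[-32,21,100,0.044,0,-0.025,-1],[-32,21,100,0.044,0,-0.025,-1]]' 10
python3 - <<'E'
from h import *
from bench import ctrl
report(ctrl.get_state())
w=ctrl.get_image("wrist")[:,:,::-1]; cv2.imwrite("pics/w15.png",cv2.resize(w,None,fx=1.4,fy=1.4))
E
```

```text
time: 18.95
position: [0.5694, -0.0391, 0.0802]
tool_rot: [-1.347, -1.735, -0.78]
ft_force: [0.6, 0.4, 0.5]
grip_width: 0.999
t 18.95 tip st mm [-28.7   6.   73.2] tilt 60.0 yaw 2.9 F st [ 0.25 -0.66  0.48] q [ 0.15  0.82  0.43  1.49 -0.94  1.83  1.07]
```

View pics/w15.png

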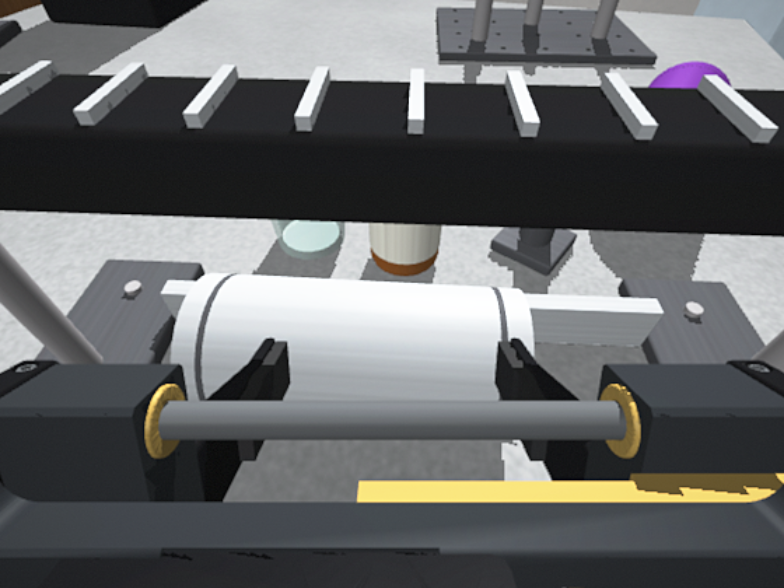

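```bash
python3 -m handwheel '[[0,0,2,0,0,0,-1],[0,0,4,0,0,0,-1],[0,0,5,0,0,0,-1],[1,0,7,0,0,0,-1],[2.5,0,8.5,0,0,0,-1],[4.5,0,10,0,0,0,-1]]' 10
python3 - <<'E'
from h import *
from bench import ctrl
report(ctrl.get_state())
w=ctrl.get_image("wrist")[:,:,::-1]; cv2.imwrite("pics/w16.png",cv2.resize(w,None,fx=1.4,fy=1.4))
E
```

```text
time: 19.75
position: [0.5687, -0.0328, 0.0795]
tool_rot: [-1.356, -1.74, -0.782]
ft_force: [4.5, -15.6, 6.2]
grip_width: 0.999
t 19.75 tip st mm [-22.5   5.3  72.4] tilt 59.6 yaw 2.5 F st [-16.21  -1.31   6.23] q [ 0.14  0.81  0.43  1.51 -0.95  1.81  1.07]
```

View pics/w16.png

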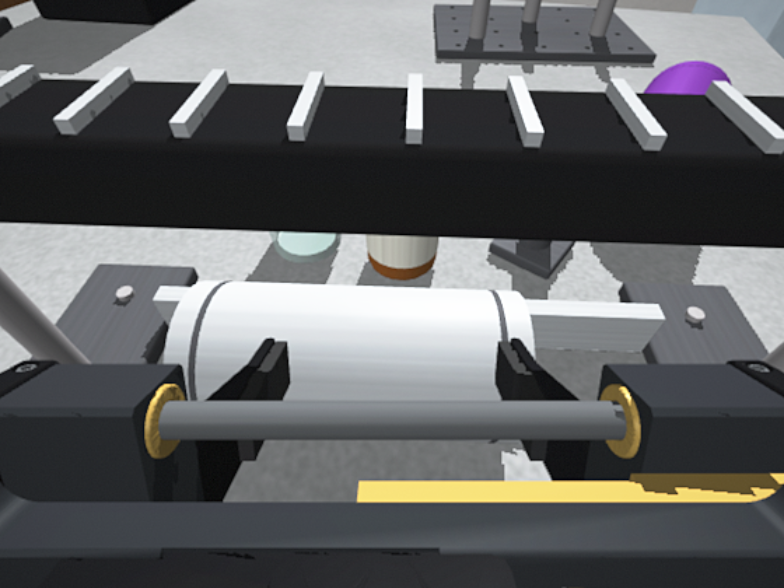

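```bash
python3 -m handwheel '[[0.3,0,1.5,0,0,0,-1],[0.3,0,1.5,0,0,0,-1],[0,0,-1,0,0,0,-1],[-1,0,-4,0,0,0,-1],[0,0,-8,0,0,0,-1],[4,0,-20,0,0,0,-1],[10,0,-50,0,0,0,-1],[25,-20,-100,-0.044,0,0.025,-1],[30,-20,-120,-0.044,0,0.025,-1],[30,-20,-120,-0.044,0,0.025,-1]]' 10
python3 - <<'E'
from h import *
from bench import ctrl
s=ctrl.get_state(); report(s)
w=ctrl.get_image("wrist")[:,:,::-1]; cv2.imwrite("pics/w17.png",w)
m=ctrl.camera_model("wrist")
im=overlay(w,m,np.r_[S(p,[0,.026,0])[0,:2],p[2]],2)
cv2.imwrite("pics/w17o.png",im[150:750,160:960])
E
```

```text
time: 21.05
position: [0.5694, -0.1204, 0.1655]
tool_rot: [-1.396, -1.708, -0.809]
ft_force: [0.1, 1.1, 0.4]
grip_width: 0.999
t 21.05 tip st mm [-108.4   21.4  158.5] tilt 59.9 yaw -0.0 F st [ 1.02 -0.3   0.39] q [ 0.25  0.78  0.47  1.38 -0.92  1.97  1.01]
```

View pics/w17o.png

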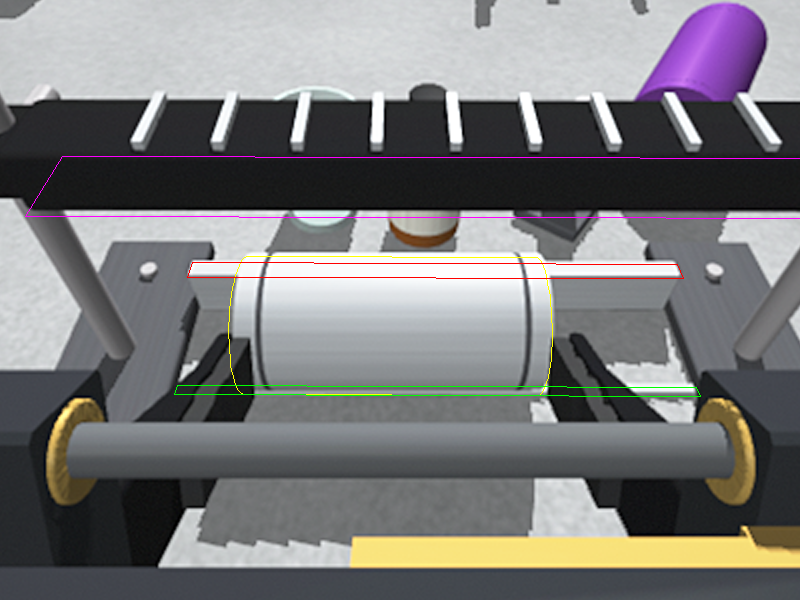

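```bash
python3 -m handwheel '[[10,0,-40,0,0,0,-1],[30,0,-80,0,0,0,-1],[50,0,-120,0,0,0,-1],[50,0,-120,0,0,0,-1],[50,0,-120,0,0,0,-1]]' 10
python3 - <<'E'
from h import *
from bench import ctrl
report(ctrl.get_state())
t=ctrl.get_image("top")[:,:,::-1]; im=overlay(t,ctrl.camera_model("top"),np.r_[S(p,[0,.026,0])[0,:2],p[2]],3); cv2.imwrite("pics/t18.png",im[280:880,450:1250])
cv2.imwrite("pics/s18.png",cv2.resize(ctrl.get_image("scene")[120:360,120:440,::-1],(800,600),interpolation=cv2.INTER_CUBIC)); report(ctrl.get_state())
E
```

```text
time: 21.72
position: [0.5848, -0.1957, 0.2673]
tool_rot: [-1.392, -1.706, -0.809]
ft_force: [0.6, 0.5, -0.3]
grip_width: 1.002
t 21.73 tip st mm [-185.2   21.3  260.3] tilt 60.2 yaw 0.1 F st [ 0.34 -0.67 -0.35] q [ 0.65  0.76 -0.04  1.09 -0.71  2.05  0.73]
t 21.82 tip st mm [-184.4   21.3  259.1] tilt 60.2 yaw 0.2 F st [-0.84 -0.   -0.09] q [ 0.64  0.76 -0.04  1.1  -0.71  2.05  0.73]
```

View pics/t18.png

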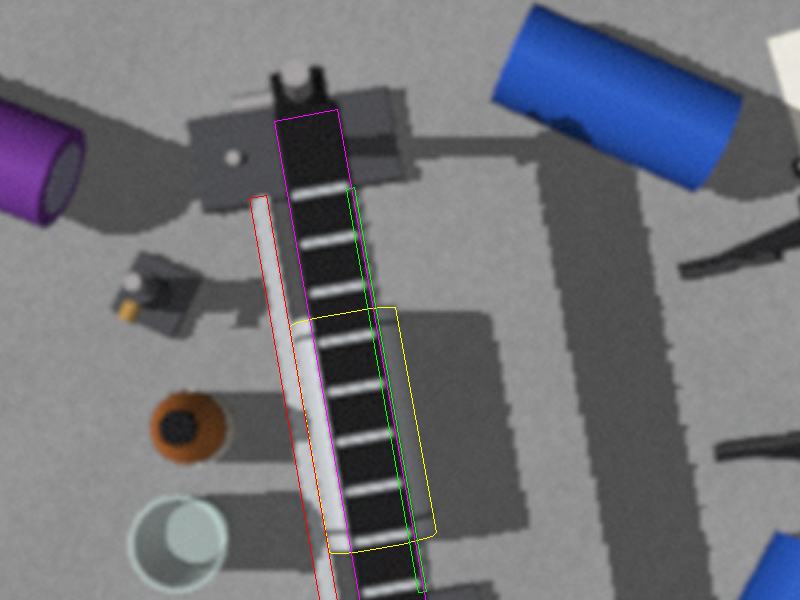

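View pics/s18.png

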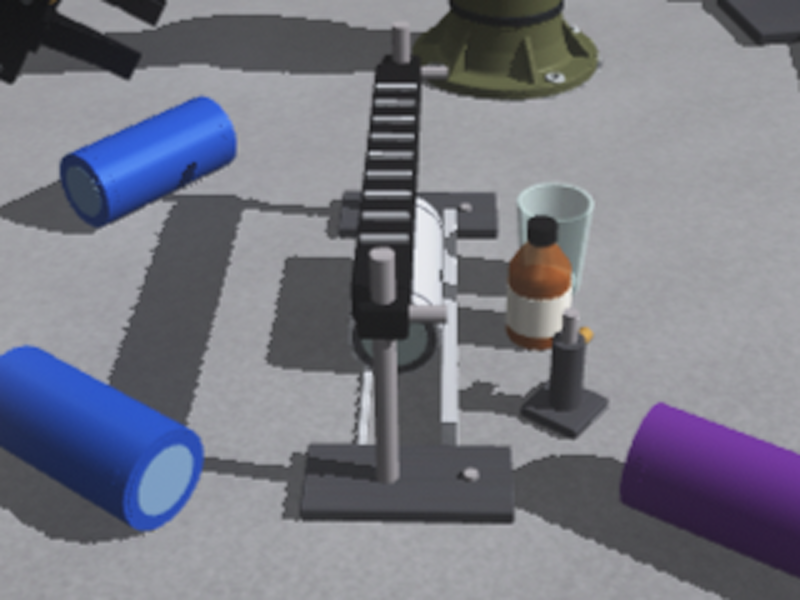

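```bash
python3 -m handwheel '[[0,0,-5,0,-0.1,0,-1],[0,0,-10,0,-0.2,0,-1],[0,0,-10,0,-0.3,0,-1],[0,0,-10,0,-0.3,0,-1],[0,0,-10,0,-0.3,0,-1]]' 10; python3 - <<'E'
from h import *
from bench import ctrl
s=ctrl.get_state();report(s); print(abs(s['qd']).max(),s['joint_positions'][5])
ctrl.close_job()
E
```

```text
time: 22.45
position: [0.5862, -0.2039, 0.2711]
tool_rot: [-1.575, -1.928, -0.619]
ft_force: [0.2, -0.2, -1.4]
grip_width: 1.002
t 22.45 tip st mm [-196.2   21.6  260.9] tilt 43.0 yaw 0.1 F st [-0.21 -0.12 -1.36] q [ 0.57  0.61  0.01  1.16 -0.55  1.9   0.74]
0.019380350727503604 1.90211588501373
the job is handed in; nothing more can be done
```

The gas cell is lying in its nest against the stop rail. I handed the job in at 22.5 s, with the hand clear and the arm at rest.

- **Rolling:** I rolled the cell with the two open fingertips on its upper half. It took two strokes across the bench and one tilted stroke over the sill and under the lamp bar. The force readings between steps were 4 to 16 N.
- **Correction:** After the sill stroke the cell was about 0.8° off square, with one end lagging about 2 mm. I pushed that end home with one fingertip, at about 16 N, and backed off.
- **Final position:** In the last wrist picture the cell's edge is parallel to the rail. The cell matches the nested outline to about 1–2 mm and sits about 26 mm along y, inside the 50 mm allowed. The top view agrees.
- **Surroundings:** In the last top and scene pictures the beaker, bottle, post holder, lamp bar and the blue and purple look-alikes are where they started.

- **Joint near its limit:** During the final retreat joint 6 read 2.05 rad to two decimals, which is its range limit. I moved it back to 1.90 before handing in, but I did not check that it never passed the limit.
- **Lamp outline mismatch:** The lamp bar's drawn outline sat a few pixels off the real bar in the wrist pictures. The rail and sill outlines matched to within about 3 px.

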